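Lock a guitar bridge in its jig

ROBOT

A 6-joint arm with a two-finger parallel gripper is mounted at the origin on the work surface. World frame = base frame: x ahead of the robot, y to its left, z up, the work surface at z = 0. Lengths are in m, angles in rad, forces in N, time in s.
With the tool pointing down it reaches from about 0.35 to 0.975 m from the base axis. Payload 4.9 kg.
Tool frame: the origin (TCP) lies at the very end of the fingers, on their centre line; the grasp point (between the pads) lies ctrl.hold_point_z behind it (ctrl.hold_point_z is the distance from the TCP to the grasp point, in m); z points along the fingers, y is the line along which they close (so a half turn about z gives the same grasp; the last joint's range is limited). The gripper opens to 85 mm and grips with 20 to 120 N. Pads are 22 mm wide; open, the fingers measure 114 mm over their backs; the gripper's body (76 mm by 85 mm) begins 54 mm behind the grasp point. The pads swing forward as they close: fully open they stand 13 mm farther back than shut.
Start: joints at [1.143, 0.053, 1.613, -0, 1.476, -0.119], TCP at [0.19, 0.595, 0.231] pointing down, gripper open.
Joint ranges: [-3.01, 3.01], [-1.01, 2.22], [0.06, 2.58], [-1.02, 4.17], [0.09, 2.62], [-3.14, 3.14]. Speed limits (rad/s): [2.57, 2.57, 3.14, 3.14, 3.14, 3.14].

INTERFACE

Orientations are given as a rotation vector (axis times angle).
In Python, from station import ctrl gives the robot as it stands. The module is installed in compiled form; this text tells all that it offers.
- The arm moves only by the tool jog_arm, never from a script. Its argument "deltas" is a list of rows, each a list of 3 entries, a list of its own where there are three numbers: the closure, from -1 (fully open) to 1 (shut), then the shift along the world's x, y, z scaled (see below), then the turn, a rotation vector about the world's x, y, z scaled (see below). A call has 1 to 12 rows; each row is the pose to reach, as a shift and turn from the pose commanded when the call began, turning the shorter way round; what a row does not reach only later rows make up. The controller multiplies each number of a shift by 0.4 m and each number of a turn by 180 degrees. A row lasts 1/12 s, in which the tool goes at most 41.7 mm and 7.16 degrees, less where a joint would pass 70% of its speed; a pose out of reach is approached as far as the arm can. A call with a number of a shift or a turn outside -1 to 1 is refused whole. A call with a gripper value outside its range is refused whole. The fingers move at their own pace and stop on an object; "squeeze" is the grip in N (left out, the last holds). Time passes only in rows, so rows that repeat a pose let the fingers close. It gives the time, the measured TCP pose, the force, the opening and the grip force at its end, in the units of the state.
- ctrl.get_obs(): the state, without advancing time (a new reading comes with each control period).
- ctrl.get_image(name): name is "scene" or "side" or "wrist"; returns the picture (420x560x3 uint8, red, green, blue); there is no depth.
- ctrl.get_calibration(name): a dict with "K" (3x3 intrinsics, pixels), "extrinsics" (4x4, takes a point from world to camera coordinates). Camera axes: x right, y down, z forward; pixel columns grow to the right and rows downward; lengths in m; the calibration is good to about 2 mm. The wrist camera is an equidistant fisheye: a pixel r from the principal point sees the ray r / f radians off the axis. A picture is of the moment at which its call begins: read the wrist's pose just before it. get_calibration takes no time and is no camera call; for the wrist camera it gives the pose at the moment of the call.
- ctrl.finish_job(): hands the job in; it is judged then, once.
The state is a dict: "t": time; "q": joint angles; "dq": joint speeds; "effort": joint torques, N m; "tool_pos": TCP position; "tool_rot": TCP orientation; "contact_force": force on the tool from outside, world axes, zero at the start; "wrist_torque": the same for the moment, N m; "opening": finger opening in m; "grip_force": force on a finger pad.
Only numpy, scipy, OpenCV 4.12 (cv2) and the standard library are available. Lean on these libraries where they do the work, as an engineer would, in place of code of your own. Each camera call takes 0.05 s, during which the arm holds its last target. There are 200 camera calls.

TASK

With a fingertip, gently push the dark guitar bridge on the plywood jig back until its long edge lies flush along the whole fence, still midway between the two keeper arms. Then push each of the two keeper arms round by its upright peg until it lies straight across the bridge's wing, square to the fence, with the bridge still flush. Only push: do not grip or lift anything, and leave the other things lying about where they are.

Things in the scene. Friction and masses are not known exactly. Their poses are not given: they have to be found in the camera images.
- jig: plywood board 200 (x) by 340 (y), 15 thick, fixed, with a low wooden fence 250 long, 14 wide, 8 high, and a keeper arm pivoted behind it on each side. Origin: at table height under the middle of the fence's near face; x square to the fence, away from the robot at yaw 0; y along the fence to the left. Board from x = -125 to +75, fence from 0 to +14
- bridge: loose dark wooden guitar bridge, 28 (x) by 185 (y), about 50 g: a tie block 80 long, 11 high in the middle, a wing 6 high at each end. Origin: centre of its underside, which lies on the board, 15 above the table; x towards the fence, y along its length to the left. Starts 10 to 40 short of the fence, slightly askew; slides freely
- bridge_left (a point): left end of the bridge's long edge that faces the fence, 3 above its underside
- bridge_right (a point): right end of the same edge
- left_arm (a joint): left keeper arm: level aluminium bar 16 wide, 12 high, underside 25 above the table, reaching 94 from its pivot. 0 = straight across, along the jig's -x over the left wing; grows as it swings outward (clockwise from above); 1.57 = along the jig's +y. Limits -0.6, 2.6; no stop at 0. About 1 N at the peg turns it; it stays where left. Starts at 0.8 to 2.0
- right_arm (a joint): right keeper arm: level aluminium bar 16 wide, 12 high, underside 25 above the table, reaching 94 from its pivot. 0 = straight across, along the jig's -x over the right wing; grows as it swings outward (anticlockwise from above); 1.57 = along the jig's -y. Limits -0.6, 2.6; no stop at 0. About 1 N at the peg turns it; it stays where left. Starts at 0.8 to 2.0
- left_peg (a point): centre of the top of the upright round peg on the left keeper arm, 80 from the pivot axis. The peg is 12 in diameter and 30 high, from 37 to 67 above the table
- right_peg (a point): centre of the top of the upright round peg on the right keeper arm, 80 from the pivot axis. The peg is 12 in diameter and 30 high, from 37 to 67 above the table
- left_pivot (a point): on the left arm's vertical pivot axis, at the height of the arm's top face, 37 above the table; it lies 30 behind the fence's near face and 62 from the jig's middle line
- right_pivot (a point): on the right arm's vertical pivot axis, at the height of the arm's top face, 37 above the table; it lies 30 behind the fence's near face and 62 from the jig's middle line
- jar: bystander: closed amber glass jar, 40 across, 50 high, standing on the jig board behind the fence, between the two pivots; origin at the underside
- sanding_block: bystander: cork sanding block 35 x 60 x 28, on the jig board's near right corner; origin at the underside
- saddle_blank: bystander: white bone bar 9 x 80 x 8, on the jig board's near left part; origin at the underside
- file: bystander: flat file with a wooden handle, about 300 long, on the table to the right of the jig; origin at the underside
- small_file: bystander: narrow file with a wooden handle, about 230 long, on the table beyond the jig; origin at the underside
- pliers: bystander: pliers with sleeved handles, 155 long, on the table to the right; origin at the underside
- caliper: bystander: caliper 210 long, on the table to the right; origin at the underside
- mug: bystander: white mug 80 across, 90 high, on the table beyond the jig; origin at the underside
Things that resemble listed ones, but are neither listed nor needed, are in the scene too. There is more than one size of the bridge; the one meant has the size given above.

How it is judged:
By the outcome, as a careful person would: the job done as asked, in the order asked, and still so for the second after the job is handed in, with the robot touching nothing.
It also fails if it takes over 64 s, if anything falls off the work surface, if the arm or the gripper's body presses on something with over 40 N, if the wrist force passes 120 N, or if a joint passes its speed limit or range.

## Working session

There is one attempt and no reset: what is moved stays moved. The work goes in short steps, Python scripts to look and compute and a tool call to move; the robot and the scene stay as the last step left them, time stands still between calls to the robot, and variables do not carry over. Pictures are saved under pics/ and viewed, at most 10 in all, crops included, and the job is handed in when it is done.

Besides the shell and the picture viewer there is one more tool, called after "Request:" by a JSON object that holds its "name" and its "arguments", one argument or row to a line. jog_arm: Moves the arm, as the interface text tells. Its arguments: {"type":"object","properties":{"deltas":{"type":"array","items":{"type":"array"}},"squeeze":{"type":"number"}},"required":["deltas"]}

```bash
mkdir -p pics; python3 - <<'E'
from station import ctrl
import cv2
o=ctrl.get_obs()
print({k:(v.round(3).tolist() if hasattr(v,'round') and hasattr(v,'tolist') else v) for k,v in o.items()}, ctrl.hold_point_z)
for n in ["scene","side"]:
    im=ctrl.get_image(n); cv2.imwrite(f"pics/{n}0.png",im[:,:,::-1])
    c=ctrl.get_calibration(n); print(n,c)
E
```

```text
{'t': 0.0, 'q': [1.143, 0.053, 1.614, -0.0, 1.476, -0.119], 'dq': [-0.0, 0.001, -0.0, -0.001, 0.0, -0.001], 'effort': [-0.0, -39.372, -37.016, 0.0, 0.008, -0.0], 'tool_pos': [0.19, 0.595, 0.23], 'tool_rot': [-0.483, -3.104, 0.003], 'contact_force': [0.685, 0.681, -1.239], 'wrist_torque': [-0.072, 0.004, 0.012], 'grip_force': 0.0, 'opening': 0.08515115710395847} 0.0187
scene {'K': array([[430.15368546,   0.        , 280.6711095 ],
       [  0.        , 430.15368546, 207.57530389],
       [  0.        ,   0.        ,   1.        ]]), 'extrinsics': array([[ 0.73492225,  0.67813454, -0.00477831, -0.30751602],
       [ 0.5669712 , -0.61828528, -0.54430411, -0.3518161 ],
       [-0.37206577,  0.39731204, -0.83887437,  1.3709065 ],
       [ 0.        ,  0.        ,  0.        ,  1.        ]])}
side {'K': array([[473.34976716,   0.        , 275.74751791],
       [  0.        , 473.34976716, 207.70532286],
       [  0.        ,   0.        ,   1.        ]]), 'extrinsics': array([[-0.87332228, -0.48695573, -0.01350221,  0.41846148],
       [-0.31727871,  0.58961305, -0.74275882,  0.2993728 ],
       [ 0.36965175, -0.64438386, -0.6694229 ,  0.76501141],
       [ 0.        ,  0.        ,  0.        ,  1.        ]])}
```

View pics/scene0.png

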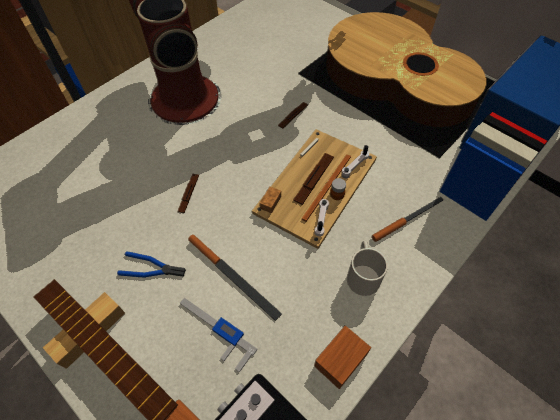

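View pics/side0.png

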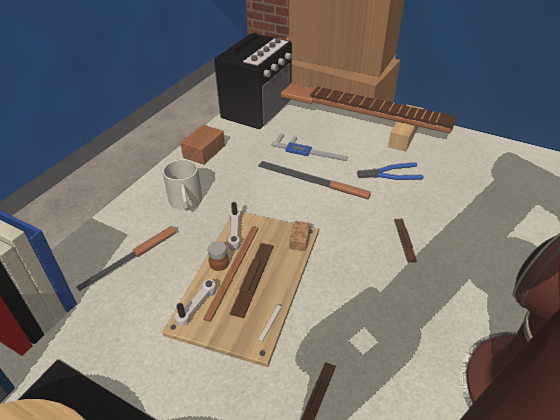

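The jig bridge is at scene (314,178) and side (253,280). Two lookalikes lie off the jig, at scene (188,193) and (293,114). I'll confirm which is meant in an enlarged crop and take a rough jig pose.

```bash
cat > h.py <<'E'
from station import ctrl
import cv2, numpy as np
from scipy.spatial.transform import Rotation as R
def ray(n,uv,cal=None):
    c=cal or ctrl.get_calibration(n); K,E=c["K"],c["extrinsics"]
    a=(np.atleast_2d(uv)-K[:2,2])/K[0,0]
    if n=="wrist":
        r=np.linalg.norm(a,axis=1,keepdims=True)+1e-12; d=np.hstack([a/r*np.sin(r),np.cos(r)])
    else: d=np.hstack([a,np.ones((len(a),1))])
    return -E[:3,:3].T@E[:3,3], d@E[:3,:3]
def plane(n,uv,z,cal=None):
    o,d=ray(n,uv,cal); return o+d*((z-o[2])/d[:,2])[:,None]
def px(n,P,cal=None):
    c=cal or ctrl.get_calibration(n); K,E=c["K"],c["extrinsics"]
    p=np.atleast_2d(P)@E[:3,:3].T+E[:3,3]
    if n=="wrist":
        r=np.linalg.norm(p[:,:2],axis=1,keepdims=True)+1e-12; a=p[:,:2]/r*np.arctan2(r,p[:,2:])
    else: a=p[:,:2]/p[:,2:]
    return a*K[0,0]+K[:2,2]
E
python3 - <<'E'
from h import *
s=cv2.imread("pics/scene0.png");d=cv2.imread("pics/side0.png")
a=cv2.resize(s[120:255,245:385],None,fx=2.8,fy=2.8,interpolation=cv2.INTER_CUBIC)
b=cv2.resize(d[200:370,155:325],None,fx=2.35,fy=2.35,interpolation=cv2.INTER_CUBIC)
h=max(a.shape[0],b.shape[0]);c=np.zeros((h,a.shape[1]+b.shape[1],3),np.uint8)
c[:a.shape[0],:a.shape[1]]=a;c[:b.shape[0],a.shape[1]:]=b;print(c.shape)
cv2.imwrite("pics/crop1.png",c)
print(plane("side",[[242,212],[319,228],[268,364],[165,335]],.015).round(3))
print(plane("scene",[[318,130],[376,156],[317,248],[253,214]],.015).round(3))
for u in ([180,212],[196,175]),([279,126],[306,103]): print(plane("scene",u,.005).round(3))
print(ctrl.get_calibration("wrist"))
E
```

```text
(400, 792, 3)
[[ 0.638 -0.129  0.015]
 [ 0.463 -0.165  0.015]
 [ 0.399  0.17   0.015]
 [ 0.587  0.209  0.015]]
[[ 0.414  0.168  0.015]
 [ 0.598  0.202  0.015]
 [ 0.664 -0.134  0.015]
 [ 0.478 -0.17   0.015]]
[[ 0.328 -0.291  0.005]
 [ 0.267 -0.182  0.005]]
[[0.311 0.109 0.005]
 [0.307 0.238 0.005]]
{'K': array([[325.1922621 ,   0.        , 278.46359008],
       [  0.        , 325.1922621 , 208.9876139 ],
       [  0.        ,   0.        ,   1.        ]]), 'extrinsics': array([[ 0.30421571,  0.95259979, -0.0025367 , -0.62431047],
       [ 0.91179316, -0.29041084,  0.29033562, -0.03767869],
       [ 0.27583697, -0.0906376 , -0.95692152,  0.38027715],
       [ 0.        ,  0.        ,  0.        ,  1.        ]])}
```

View pics/crop1.png

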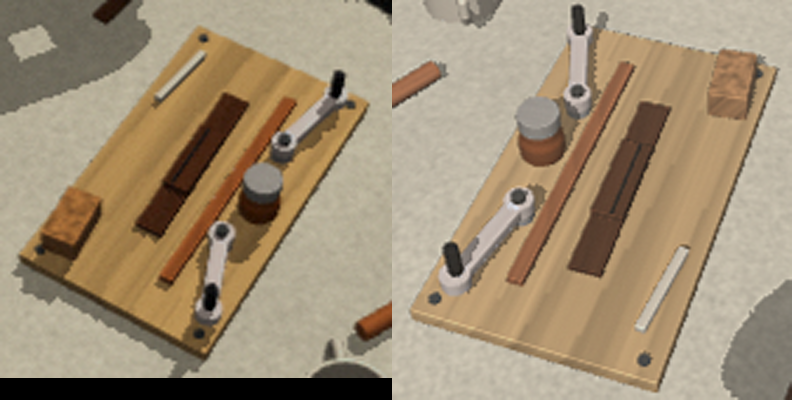

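Crop check: the candidates are the dark bar on the jig at (314,178), and the off-jig bars at (188,193) and (293,114), each about 125–130 mm long. The jig one has a raised tie block, is about 185 mm long and lies by the fence, so it is the one meant. Both arms point outward. Next I'll close the fingers and go above the jig for a wrist view.

Request:
{"name": "jog_arm", "arguments": {
  "deltas": [
    [1, [0.35, -0.75, -0.125], [0, 0, 0.158]],
    [1, [0.35, -0.75, -0.125], [0, 0, 0.158]],
    [1, [0.35, -0.75, -0.125], [0, 0, 0.158]],
    [1, [0.35, -0.75, -0.125], [0, 0, 0.158]],
    [1, [0.35, -0.75, -0.125], [0, 0, 0.158]],
    [1, [0.35, -0.75, -0.125], [0, 0, 0.158]],
    [1, [0.35, -0.75, -0.125], [0, 0, 0.158]],
    [1, [0.35, -0.75, -0.125], [0, 0, 0.158]],
    [1, [0.35, -0.75, -0.125], [0, 0, 0.158]]
  ]
}}

```text
t: 0.85
tool_pos: [0.331, 0.2904, 0.1794]
tool_rot: [0.285, -3.127, 0.005]
contact_force: [0.5, 0.4, -0.7]
opening: 0.0
grip_force: 0.0
```

Request:
{"name": "jog_arm", "arguments": {
  "deltas": [
    [1, [0.34, -0.72, -0.125], [0, 0, 0]],
    [1, [0.34, -0.72, -0.125], [0, 0, 0]],
    [1, [0.34, -0.72, -0.125], [0, 0, 0]],
    [1, [0.34, -0.72, -0.125], [0, 0, 0]],
    [1, [0.34, -0.72, -0.125], [0, 0, 0]],
    [1, [0.34, -0.72, -0.125], [0, 0, 0]],
    [1, [0.34, -0.72, -0.125], [0, 0, 0]],
    [1, [0.34, -0.72, -0.125], [0, 0, 0]],
    [1, [0.34, -0.72, -0.125], [0, 0, 0]],
    [1, [0.34, -0.72, -0.125], [0, 0, 0]],
    [1, [0.34, -0.72, -0.125], [0, 0, 0]]
  ]
}}

```text
t: 1.77
tool_pos: [0.4656, 0.008, 0.131]
tool_rot: [0.294, -3.127, -0.001]
contact_force: [-0.0, -0.3, -0.7]
opening: 0.0001
grip_force: 0.0
```

```bash
python3 - <<'E'
from h import *
c=ctrl.get_calibration("wrist"); im=ctrl.get_image("wrist"); cv2.imwrite("pics/w1.png",im[:,:,::-1]); np.savez("w1.npz",**c)
cv2.imwrite("pics/w1b.png",cv2.resize(im[:,:,::-1],(784,588),interpolation=cv2.INTER_CUBIC))
o=ctrl.get_obs();print(o["t"],o["tool_pos"],o["tool_rot"],o["opening"],o["contact_force"])
E
```

```text
1.8167 [0.46555204 0.00838649 0.13114646] [ 2.95810797e-01 -3.12720181e+00 -8.77795373e-04] -0.00023018605442243285 [0.59392562 0.83789153 0.63753047]
```

View pics/w1b.png

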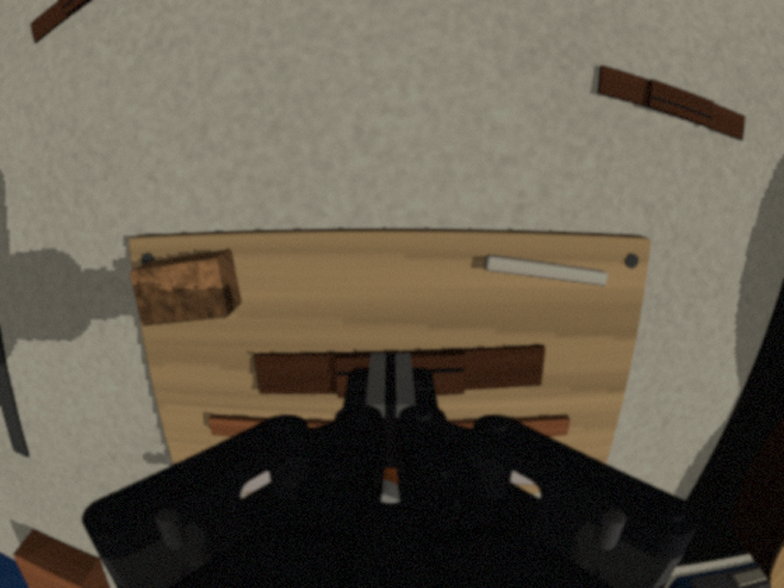

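The wrist view (1.4x enlargement) shows the board's near corners at (131,236) and (648,239). The bridge runs from (256,353) to (543,346) on its near edge, and the fence near edge is at row 417, x 210 to 568. The gripper hides the arms, so I'll measure those from the scene and side views.

```bash
python3 - <<'E'
from h import *
c=dict(np.load("w1.npz")); im=cv2.imread("pics/w1.png")
P=lambda uv,z: plane("wrist",np.array(uv)/1.4,z,c)[:,:2]
b=P([[131,236],[648,239]],.015); print("board near",b.round(4).tolist())
d=b[1]-b[0]; print("len",np.linalg.norm(d)); ey=d/np.linalg.norm(d); ex=np.array([ey[1],-ey[0]])
f=P([[210,417],[568,417]],.023); df=f[1]-f[0];print("fence",f.round(4).tolist(),np.linalg.norm(df),"yaw",np.arctan2(-ey[0],ey[1]),np.arctan2(-df[0],df[1]))
O1=b.mean(0)+.125*ex; O2=f.mean(0); print("O board",O1.round(4),"O fence",O2.round(4))
br=P([[256,353],[543,346],[544,384],[258,392]],.021); print("bridge",((br-O2)@np.c_[ex,ey]*1e3).round(1).tolist())
# dark pegs and pivots in scene/side : list dark blobs on jig, board masks
for n in("scene","side"):
    I=cv2.imread(f"pics/{n}0.png"); h=cv2.cvtColor(I,cv2.COLOR_BGR2HSV)
    m=(I.max(2)<60).astype(np.uint8); k,L,S,C=cv2.connectedComponentsWithStats(m)
    for i in range(1,k):
        p=plane(n,C[i],.045)[0,:2]; q=(p-O2)@np.c_[ex,ey]*1e3
        if abs(q[0])<170 and abs(q[1])<200 and S[i,4]>3: print(n,C[i].round(1),S[i],q.round())
E
```

```text
board near [[0.4637, -0.1618], [0.4035, 0.1663]]
len 0.33351762468598156
fence [[0.5783, -0.0959], [0.5325, 0.1455]] 0.24563210737145638 yaw 0.1812677853516414 0.1876364881613008
O board [0.5565 0.0248] O fence [0.5554 0.0248]
bridge [[-48.4, -83.7], [-54.0, 96.8], [-26.7, 101.4], [-20.3, -85.5]]
scene [317.5 133.5] [317 133   2   2   4] [-96. 128.]
scene [365.1 150. ] [363 146   5   9  34] [ 46. 145.]
scene [326.3 160.9] [324 156   7  12  22] [-26.  54.]
scene [328.6 163.5] [326 160   6   8   8] [-17.  49.]
scene [309.7 184.7] [294 165  32  40 164] [-24. -39.]
scene [346.  169.8] [345 168   3   4  10] [33. 55.]
scene [344.3 176.2] [342 175   7   3  12] [40. 34.]
scene [336.8 193.4] [330 187  15  13 134] [ 49. -26.]
scene [268.8 206.3] [258 194  23  19  89] [ -78. -152.]
scene [323.8 202.4] [322 201   4   4  12] [ 34. -68.]
scene [319.7 225.8] [318 222   5   9  37] [  59. -134.]
scene [278.9 226.7] [277 225   5   4   7] [ -24. -189.]
scene [315.8 238.8] [314 237   4   4  11] [  69. -171.]
side [234.1 208.2] [232 203   5  12  47] [  61. -142.]
side [259.5 263.5] [259 262   2   4   4] [-47.  -9.]
side [264.5 265.5] [264 264   2   4   4] [-58.  -7.]
side [252.7 279. ] [248 267  11  24  26] [-49.  31.]
side [261. 274.] [259 269   5  11  11] [-59.  15.]
side [256.1 285.7] [254 281   5  11  12] [-60.  44.]
side [180.7 310.1] [177 304   8  14  72] [ 48. 137.]
```

Jig origin is about (0.556, 0.025) with yaw about 0.185, and the tool is already aligned. The bridge is about 20–27 mm short of the fence and about 7 mm left of centre. I'll go down behind its tie block and push.

Request:
{"name": "jog_arm", "arguments": {
  "deltas": [
    [1, [0.0265, 0.0215, -0.08], [0, 0, 0]],
    [1, [0.0265, 0.0215, -0.15], [0, 0, 0]],
    [1, [0.0265, 0.0215, -0.21], [0, 0, 0]],
    [1, [0.0265, 0.0215, -0.25], [0, 0, 0]],
    [1, [0.0265, 0.0215, -0.27], [0, 0, 0]],
    [1, [0.0265, 0.0215, -0.279], [0, 0, 0]],
    [1, [0.0265, 0.0215, -0.279], [0, 0, 0]]
  ]
}}

```text
t: 2.4
tool_pos: [0.4763, 0.0169, 0.0196]
tool_rot: [0.296, -3.127, -0.0]
contact_force: [0.1, 0.3, 0.3]
opening: 0.0004
grip_force: 0.0
```

Request:
{"name": "jog_arm", "arguments": {
  "deltas": [
    [1, [0.0074, 0.0014, 0], [0, 0, 0]],
    [1, [0.0148, 0.0028, 0], [0, 0, 0]],
    [1, [0.0222, 0.0041, 0], [0, 0, 0]],
    [1, [0.0295, 0.0055, 0], [0, 0, 0]],
    [1, [0.0369, 0.0069, 0], [0, 0, 0]],
    [1, [0.0442, 0.0083, 0], [0, 0, 0]],
    [1, [0.0516, 0.0096, 0], [0, 0, 0]],
    [1, [0.059, 0.011, 0], [0, 0, 0]],
    [1, [0.0663, 0.0124, 0], [0, 0, 0]],
    [1, [0.0737, 0.0138, 0], [0, 0, 0]],
    [1, [0.081, 0.0151, 0], [0, 0, 0]],
    [1, [0.0885, 0.0165, 0], [0, 0, 0]]
  ]
}}

```text
t: 3.4
tool_pos: [0.5122, 0.0227, 0.0196]
tool_rot: [0.294, -3.128, -0.0]
contact_force: [-1.0, -0.8, 0.2]
opening: 0.0003
grip_force: 0.3
```

```bash
cat >> h.py <<'E'
O=np.array([.556,.0248]);A=.1845
M=np.array([[np.cos(A),-np.sin(A)],[np.sin(A),np.cos(A)]])
def jig(p): return (np.atleast_2d(p)[:,:2]-O)@M*1e3
def st():
    o=ctrl.get_obs(); y=R.from_rotvec(o["tool_rot"]).as_matrix()[:,1]
    print("t",round(o["t"],2),"jig",jig(o["tool_pos"]).round(1),"z",o["tool_pos"][2].round(4),"yaw",np.arctan2(-y[0],y[1]).round(3),"F",np.r_[o["contact_force"][:2]@M,o["contact_force"][2]].round(1))
def shot(name,boxes,f,file):
    a=[]
    for n,(x,y,w,h) in boxes:
        im=ctrl.get_image(n)[:,:,::-1].copy(); cv2.imwrite(f"pics/{file}_{n}.png",im); a.append(cv2.resize(im[y:y+h,x:x+w],None,fx=f,fy=f,interpolation=cv2.INTER_CUBIC))
    H=max(i.shape[0] for i in a); a=[cv2.copyMakeBorder(i,0,H-i.shape[0],0,0,cv2.BORDER_CONSTANT) for i in a]
    cv2.imwrite(f"pics/{name}.png",np.hstack(a)); print(np.hstack(a).shape)
E
python3 - <<'E'
from h import *
st(); shot("v2",[("side",(155,190,175,180)),("wrist",(80,130,410,230))],1.35,"s2"); np.savez("w2.npz",**ctrl.get_calibration("wrist"))
E
```

```text
t 3.4 jig [[-43.5   6. ]] z 0.0196 yaw 0.188 F [-1.1 -0.7  0.2]
(310, 790, 3)
```

View pics/v2.png

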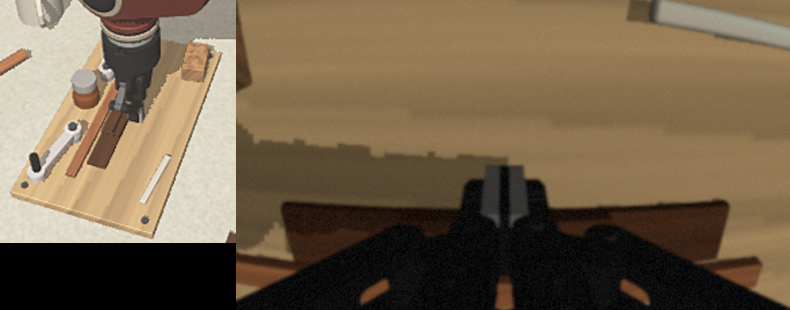

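The bridge is moving squarely, with its near edge parallel to the fence in the wrist view. A few millimetres remain, so I'll continue in small steps.

Request:
{"name": "jog_arm", "arguments": {
  "deltas": [
    [1, [0.0025, 0.0005, 0], [0, 0, 0]],
    [1, [0.0049, 0.0009, 0], [0, 0, 0]],
    [1, [0.0074, 0.0014, 0], [0, 0, 0]],
    [1, [0.0086, 0.0016, 0], [0, 0, 0]],
    [1, [0.0098, 0.0018, 0], [0, 0, 0]],
    [1, [0.0098, 0.0018, 0], [0, 0, 0]]
  ]
}}

```text
t: 4.0
tool_pos: [0.5159, 0.0234, 0.0197]
tool_rot: [-0.294, 3.128, 0.0]
contact_force: [-0.4, 0.1, -0.6]
opening: -0.0001
grip_force: 0.0
```

```bash
python3 - <<'E'
from h import *
st(); c=ctrl.get_calibration("wrist"); im=ctrl.get_image("wrist")[:,:,::-1]; cv2.imwrite("pics/w3.png",im)
# near edge of the bridge: per-column dark->light boundary (bridge is the dark below board)
g=cv2.GaussianBlur(im,(3,3),0).astype(float)
pts=[]
print("predict near-edge rows", px("wrist",[np.r_[O+M@[-.028,y],.021] for y in(-.08,-.04,.05,.09)],c).round(1).tolist())
for y in (-.08,-.04,.05,.09):
    for x in (-.034,-.028): pass
u=px("wrist",[np.r_[O+M@[-.028,y],.021] for y in(-.08,-.06,-.04,.05,.07,.09)],c)
for a,b in u:
    col=g[int(b)-25:int(b)+25,int(round(a)),:].sum(1); k=np.argmin(np.diff(col)); p=plane("wrist",[a,int(b)-25+k+.5+.5],.021,c); print(jig(p).round(1), np.diff(col)[k])
E
```

```text
t 4.0 jig [[-39.7   5.9]] z 0.0197 yaw 0.188 F [-0.4  0.2 -0.6]
predict near-edge rows [[120.4, 282.9], [188.6, 287.4], [363.0, 288.1], [432.0, 284.1]]
[[-30.5 -79.4]] -55.0
[[-30.7 -59.5]] -48.0
[[-30.7 -39.7]] -53.0
[[-31.1  49.6]] -71.0
[[-31.3  69.4]] -74.0
[[-31.3  89.3]] -81.0
```

The near edge reads about −31 where −28 is flush, so about 3 mm is left. I'll push until I feel the fence.

Request:
{"name": "jog_arm", "arguments": {
  "deltas": [
    [1, [0.0025, 0.0005, 0], [0, 0, 0]],
    [1, [0.0049, 0.0009, 0], [0, 0, 0]],
    [1, [0.0061, 0.0012, 0], [0, 0, 0]],
    [1, [0.0074, 0.0014, 0], [0, 0, 0]],
    [1, [0.0074, 0.0014, 0], [0, 0, 0]]
  ]
}}

```text
t: 4.47
tool_pos: [0.517, 0.0236, 0.0195]
tool_rot: [0.294, -3.122, 0.0]
contact_force: [-8.4, -1.5, 6.8]
opening: 0.0002
grip_force: 4.1
```

```bash
cat > edge.py <<'E'
from h import *
def edge():
    c=ctrl.get_calibration("wrist"); im=ctrl.get_image("wrist")[:,:,::-1]
    g=cv2.GaussianBlur(im,(3,3),0).astype(float); cv2.imwrite("pics/we.png",im)
    u=px("wrist",[np.r_[O+M@[-.029,y],.021] for y in(-.08,-.06,-.04,.05,.07,.09)],c); r=[]
    for a,b in u:
        col=g[int(b)-25:int(b)+25,int(round(a)),:].sum(1); k=np.argmin(np.diff(col)); r.append(jig(plane("wrist",[a,int(b)-24+k],.021,c))[0])
    print(np.round(r,1).tolist())
E
python3 -c "
from edge import *
st();edge()"
```

```text
t 4.47 jig [[-38.5   6. ]] z 0.0195 yaw 0.188 F [-8.5  0.1  6.8]
[[-29.4, -79.9], [-29.6, -59.9], [-29.6, -39.9], [-30.1, 49.9], [-29.7, 69.9], [-30.2, 89.7]]
```

I feel the fence at 8.5 N and the near edge is parallel, so the bridge is flush. I'll back off, rise, and check its ends against the fence and board.

Request:
{"name": "jog_arm", "arguments": {
  "deltas": [
    [1, [-0.01, -0.0019, 0], [0, 0, 0]],
    [1, [-0.03, -0.0056, 0], [0, 0, 0]],
    [1, [-0.06, -0.0112, 0.03], [0, 0, 0]],
    [1, [-0.1, -0.0187, 0.09], [0, 0, 0]],
    [1, [-0.14, -0.0261, 0.15], [0, 0, 0]],
    [1, [-0.18, -0.0336, 0.21], [0, 0, 0]],
    [1, [-0.2, -0.0373, 0.25], [0, 0, 0]],
    [1, [-0.2, -0.0373, 0.25], [0, 0, 0]]
  ]
}}

```text
t: 5.18
tool_pos: [0.4402, 0.0085, 0.1235]
tool_rot: [-0.293, 3.12, -0.003]
contact_force: [0.7, -0.8, 0.1]
opening: -0.0002
grip_force: 0.0
```

```bash
python3 - <<'E'
from edge import *
st(); c=ctrl.get_calibration("wrist"); shot("v4",[("wrist",(60,140,430,220)),("side",(155,190,175,180))],1.3,"s4")
im=cv2.GaussianBlur(cv2.imread("pics/s4_wrist.png"),(3,3),0)
def scan(x,z,y0,y1):  # strongest brightness jump along a jig line x=const
    ys=np.arange(y0,y1,.5); u=px("wrist",[np.r_[O+M@[x/1e3,y/1e3],z] for y in ys],c).astype(np.float32)
    v=cv2.remap(im,u[:,0].copy(),u[:,1].copy(),cv2.INTER_LINEAR)[:,0].astype(float).sum(1)
    d=np.abs(v[4:]-v[:-4]); return ys[np.argmax(d)+2],d.max().round()
for x in(-26,-22,-16,-12): print("bridge ends",x,scan(x,.021,-110,-70),scan(x,.021,70,118))
for x in(3,6,9): print("fence ends",x,scan(x,.023,-140,-110),scan(x,.023,110,140))
for x in(-110,-60,-30): print("board",x,scan(x,.015,-185,-155),scan(x,.015,155,185))
E
```

```text
t 5.18 jig [[-116.8    5.2]] z 0.1235 yaw 0.187 F [ 0.5 -0.9  0.1]
(286, 787, 3)
bridge ends -26 (np.float64(-86.0), np.float64(64.0)) (np.float64(98.5), np.float64(102.0))
bridge ends -22 (np.float64(-89.5), np.float64(77.0)) (np.float64(99.0), np.float64(104.0))
bridge ends -16 (np.float64(-97.5), np.float64(74.0)) (np.float64(108.5), np.float64(87.0))
bridge ends -12 (np.float64(-102.0), np.float64(74.0)) (np.float64(116.0), np.float64(86.0))
fence ends 3 (np.float64(-129.5), np.float64(92.0)) (np.float64(133.5), np.float64(17.0))
fence ends 6 (np.float64(-134.5), np.float64(78.0)) (np.float64(125.0), np.float64(10.0))
fence ends 9 (np.float64(-139.0), np.float64(75.0)) (np.float64(121.5), np.float64(18.0))
board -110 (np.float64(-161.0), np.float64(62.0)) (np.float64(160.0), np.float64(76.0))
board -60 (np.float64(-173.0), np.float64(61.0)) (np.float64(168.5), np.float64(58.0))
board -30 (np.float64(-173.5), np.float64(65.0)) (np.float64(169.5), np.float64(45.0))
```

View pics/v4.png

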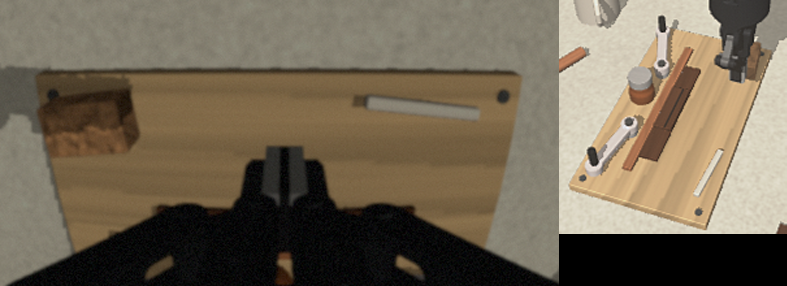

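The view shows the fence and bridge clearly in the side crop, with both pegs pointing outward. The bridge looks about 6 mm left of centre, so I'll check that from side and scene with colour masks.

```bash
python3 - <<'E'
from h import *
cv2.imwrite("pics/s4_scene.png",ctrl.get_image("scene")[:,:,::-1])
for n in("side","scene"):
    I=cv2.imread(f"pics/s4_{n}.png"); h=cv2.cvtColor(I,cv2.COLOR_BGR2HSV); V,U=np.mgrid[:420,:560]; uv=np.c_[U.ravel(),V.ravel()]
    for nm,z,xr,yr in(("fence",.023,(-4,18),145),("bridge",.021,(-38,4),120)):
        q=jig(plane(n,uv,z)); hh=h.reshape(-1,3); ins=(q[:,0]>xr[0])&(q[:,0]<xr[1])&(abs(q[:,1])<yr)
        m=ins&((hh[:,2]<90) if nm=="bridge" else (hh[:,2]>70)&(hh[:,0]<13)&(hh[:,1]>110))
        mm=m.reshape(420,560).astype(np.uint8); k,L,S,C=cv2.connectedComponentsWithStats(mm); i=1+np.argmax(S[1:,4]); p=q[(L==i).ravel()]
        print(n,nm,S[i,4],"y",np.percentile(p[:,1],[.5,99.5]).round(1),"x at ends",[np.percentile(p[abs(p[:,1]-y)<15,0],[5,95]).round(1).tolist() for y in(-75,85)])
E
```

```text
side fence 759 y [-120.   127.5] x at ends [[-2.1, 11.3], [-3.1, 10.9]]Traceback (most recent call last):
  File "<stdin>", line 9, in <module>
    return _quantile_unchecked(
        a, q, axis, out, overwrite_input, method, keepdims, weights)
    return _ureduce(a,
                    func=_quantile_ureduce_func,
    ...<5 lines>...
                    overwrite_input=overwrite_input,
                    method=method)
    r = func(a, **kwargs)
    result = _quantile(arr,
                       quantiles=q,
    ...<2 lines>...
                       out=out,
                       weights=wgt)
    slices_having_nans = np.isnan(arr[-1, ...])
                                  ~~~^^^^^^^^^
IndexError: index -1 is out of bounds for axis 0 with size 0
```

```bash
python3 - <<'E'
from h import *
for n in("side","scene"):
    I=cv2.imread(f"pics/s4_{n}.png"); h=cv2.cvtColor(I,cv2.COLOR_BGR2HSV)
    def prof(x,z,y0,y1):
        ys=np.arange(y0,y1,2.); u=px(n,[np.r_[O+M@[x/1e3,y/1e3],z] for y in ys]).astype(np.float32)
        v=cv2.remap(I,u[:,0].copy(),u[:,1].copy(),cv2.INTER_LINEAR)[:,0].astype(float).sum(1); return ys,v
    def end(x,z,a,b):
        ys,v=prof(x,z,a,b); t=(np.percentile(v,10)+np.percentile(v,90))/2
        k=np.where(np.diff(np.sign(v-t)))[0]; return [round(float(ys[i]+2*(v[i]-t)/(v[i]-v[i+1])),1) for i in k]
    for x in(-22,-16,-12): print(n,"bridge",x,end(x,.021,-112,-72),end(x,.021,75,115))
    for x in(2,5,8): print(n,"fence",x,end(x,.023,-142,-105),end(x,.023,108,145))
    for x in(-40,-60): print(n,"board",x,end(x,.015,-190,-150),end(x,.015,150,190))
E
```

```text
side bridge -22 [-85.7] [102.8]
side bridge -16 [-84.0] [102.7]
side bridge -12 [-85.3] [102.8]
side fence 2 [-123.8] [129.8]
side fence 5 [-125.9] [130.3]
side fence 8 [-125.1] [129.8]
side board -40 [-160.2] [177.5]
side board -60 [-159.7] [177.0]
scene bridge -22 [-93.7] [97.1]
scene bridge -16 [-93.9] [97.1]
scene bridge -12 [-93.2] [97.0]
scene fence 2 [-130.7] [122.8]
scene fence 5 [-136.2] [122.7]
scene fence 8 [-134.8] [123.9]
scene board -40 [-177.8, -170.1] [167.7]
scene board -60 [-179.8, -170.0] [168.4]
```

All views put the bridge about 6 mm left of the fence's middle. I'll lower the fingertip beside its left end to nudge it right.

Request:
{"name": "jog_arm", "arguments": {
  "deltas": [
    [1, [0.08, 0.15, 0], [0, 0, 0]],
    [1, [0.15, 0.28, 0], [0, 0, 0]],
    [1, [0.1905, 0.353, 0], [0, 0, 0]],
    [1, [0.1905, 0.353, 0], [0, 0, 0]],
    [1, [0.1905, 0.353, -0.09], [0, 0, 0]],
    [1, [0.1905, 0.353, -0.17], [0, 0, 0]],
    [1, [0.1905, 0.353, -0.23], [0, 0, 0]],
    [1, [0.1905, 0.353, -0.255], [0, 0, 0]],
    [1, [0.1905, 0.353, -0.265], [0, 0, 0]],
    [1, [0.1905, 0.353, -0.265], [0, 0, 0]]
  ]
}}

```text
t: 6.17
tool_pos: [0.5111, 0.1503, 0.0149]
tool_rot: [0.294, -3.112, 0.0]
contact_force: [-23.0, -2.5, 31.5]
opening: 0.0002
grip_force: 16.0
```

```bash
python3 - <<'E'
from edge import *
st(); c=ctrl.get_calibration("wrist"); shot("v5",[("wrist",(60,120,300,200)),("side",(150,220,120,150))],1.85,"s5")
print(px("wrist",[np.r_[O+M@[-.0296,.0985],.021],np.r_[ctrl.get_obs()["tool_pos"]]],c))
E
```

```text
t 6.17 jig [[-21.1 131.6]] z 0.0149 yaw 0.188 F [-23.1   1.8  31.5]
(370, 777, 3)
[[207.50337311 256.73559391]
 [277.51734343 268.13164216]]
```

View pics/v5.png

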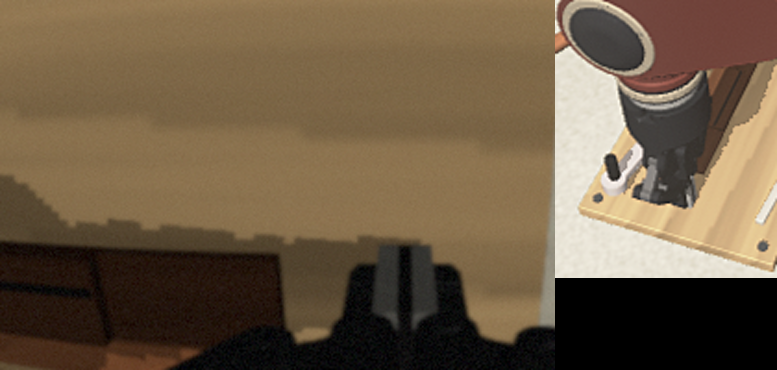

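The fingertip is pressing on the board at 31 N: my commanded z was lower than the measured one because of lag. I'll ease up at once.

Request:
{"name": "jog_arm", "arguments": {
  "deltas": [
    [1, [0, 0, 0.011], [0, 0, 0]],
    [1, [0, 0, 0.011], [0, 0, 0]],
    [1, [0, 0, 0.011], [0, 0, 0]],
    [1, [0, 0, 0.011], [0, 0, 0]]
  ]
}}

```text
t: 6.6
tool_pos: [0.5147, 0.1501, 0.0171]
tool_rot: [0.294, -3.127, 0.0]
contact_force: [0.0, -0.5, 0.3]
opening: 0.0003
grip_force: 0.0
```

Request:
{"name": "jog_arm", "arguments": {
  "deltas": [
    [1, [0.0014, -0.0074, 0], [0, 0, 0]],
    [1, [0.0028, -0.0147, 0], [0, 0, 0]],
    [1, [0.0041, -0.0221, 0], [0, 0, 0]],
    [1, [0.0055, -0.0295, 0], [0, 0, 0]],
    [1, [0.0069, -0.0368, 0], [0, 0, 0]],
    [1, [0.0083, -0.0442, 0], [0, 0, 0]],
    [1, [0.0096, -0.0515, 0], [0, 0, 0]],
    [1, [0.0096, -0.0515, 0], [0, 0, 0]]
  ]
}}

```text
t: 7.27
tool_pos: [0.519, 0.129, 0.0182]
tool_rot: [-0.293, 3.128, -0.0]
contact_force: [-0.1, 0.4, 0.1]
opening: 0.0
grip_force: 0.0
```

```bash
cat >> edge.py <<'E'
def wend(xs=(-28,-26,-24),a=80,b=108,file="s6"):
    c=ctrl.get_calibration("wrist"); I=ctrl.get_image("wrist")[:,:,::-1].copy(); cv2.imwrite(f"pics/{file}.png",I); I=cv2.GaussianBlur(I,(3,3),0)
    for x in xs:
        ys=np.arange(a,b,.5); u=px("wrist",[np.r_[O+M@[x/1e3,y/1e3],.021] for y in ys],c).astype(np.float32)
        v=cv2.remap(I,u[:,0].copy(),u[:,1].copy(),cv2.INTER_LINEAR)[:,0].astype(float).sum(1); d=v[4:]-v[:-4]; print(x,"end y",ys[np.argmax(np.abs(d))+2],d[np.argmax(np.abs(d))])
E
python3 -c "
from edge import *
st();wend()
I=cv2.imread('pics/s6.png')[200:330,100:360]; cv2.imwrite('pics/v6.png',cv2.resize(I,None,fx=3,fy=3))"
```

```text
t 7.27 jig [[-17.2 109.2]] z 0.0182 yaw 0.187 F [-0.   0.4  0.1]
-28 end y 99.0 122.0
-26 end y 99.5 127.0
-24 end y 99.5 131.0
```

View pics/v6.png

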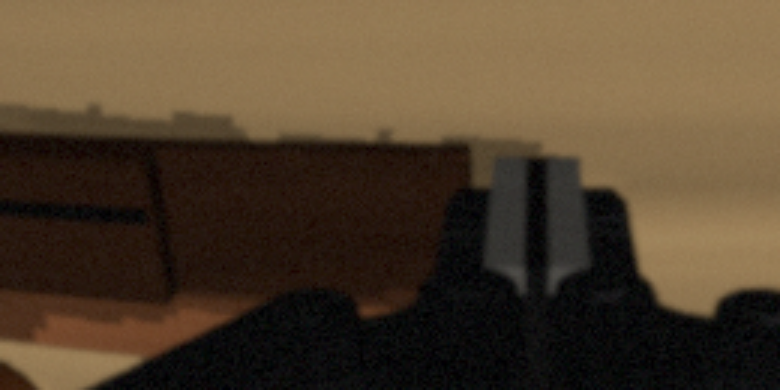

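The tip's silver edge (492) is about 3 mm short of the wing end (470), and the tip half-width is about 6.6 mm. I'll nudge slowly.

Request:
{"name": "jog_arm", "arguments": {
  "deltas": [
    [1, [0.0007, -0.0035, -0.002], [0, 0, 0]],
    [1, [0.0013, -0.007, -0.002], [0, 0, 0]],
    [1, [0.002, -0.0105, -0.002], [0, 0, 0]],
    [1, [0.0026, -0.014, -0.002], [0, 0, 0]],
    [1, [0.0032, -0.0172, -0.002], [0, 0, 0]],
    [1, [0.0032, -0.0172, -0.002], [0, 0, 0]]
  ]
}}

```text
t: 7.82
tool_pos: [0.5202, 0.1225, 0.0173]
tool_rot: [0.294, -3.128, 0.0]
contact_force: [0.2, 0.5, 1.3]
opening: 0.0001
grip_force: 0.0
```

```bash
python3 -c "
from edge import *
st();wend(file='s7');edge()"
```

```text
t 7.82 jig [[-17.3 102.6]] z 0.0173 yaw 0.187 F [0.3 0.4 1.3]
-28 end y 96.5 104.0
-26 end y 104.5 116.0
-24 end y 101.5 -131.0
[[-44.4, -73.9], [-28.5, -60.2], [-28.9, -40.0], [-29.4, 50.0], [-29.4, 70.0], [-29.2, 90.0]]
```

Request:
{"name": "jog_arm", "arguments": {
  "deltas": [
    [1, [0.0005, -0.0028, 0], [0, 0, 0]],
    [1, [0.001, -0.0056, 0], [0, 0, 0]],
    [1, [0.0016, -0.0085, 0], [0, 0, 0]],
    [1, [0.0016, -0.0085, 0], [0, 0, 0]]
  ]
}}

```text
t: 8.25
tool_pos: [0.5208, 0.1191, 0.0173]
tool_rot: [-0.294, 3.128, -0.0]
contact_force: [-0.6, 0.3, -0.2]
opening: 0.0004
grip_force: 0.0
```

Request:
{"name": "jog_arm", "arguments": {
  "deltas": [
    [1, [-0.003, 0.02, 0], [0, 0, 0]],
    [1, [-0.01, 0.04, 0.02], [0, 0, 0]],
    [1, [-0.07, 0.05, 0.08], [0, 0, 0]],
    [1, [-0.13, 0.02, 0.08], [0, 0, 0]],
    [1, [-0.16, -0.1, 0.08], [0, 0, 0]],
    [1, [-0.1584, -0.2, 0.08], [0, 0, 0]],
    [1, [-0.1084, -0.2426, 0.08], [0, 0, 0]],
    [1, [-0.1084, -0.2426, 0.08], [0, 0, 0]],
    [1, [-0.1084, -0.2426, 0.08], [0, 0, 0]]
  ]
}}

```text
t: 9.0
tool_pos: [0.4783, 0.0219, 0.0504]
tool_rot: [-0.291, 3.127, 0.0]
contact_force: [-0.6, 0.3, -0.3]
opening: -0.0
grip_force: 0.0
```

```bash
python3 - <<'E'
from edge import *
st(); edge()
n="side"; I=ctrl.get_image(n)[:,:,::-1].copy(); cv2.imwrite("pics/s8_side.png",I)
for n,I in(("side",I),("scene",ctrl.get_image("scene")[:,:,::-1].copy())):
    def end(x,z,a,b):
        ys=np.arange(a,b,2.); u=px(n,[np.r_[O+M@[x/1e3,y/1e3],z] for y in ys]).astype(np.float32)
        v=cv2.remap(I,u[:,0].copy(),u[:,1].copy(),cv2.INTER_LINEAR)[:,0].astype(float).sum(1); t=(np.percentile(v,10)+np.percentile(v,90))/2
        k=np.where(np.diff(np.sign(v-t)))[0]; return [round(float(ys[i]+2*(v[i]-t)/(v[i]-v[i+1])),1) for i in k]
    for x in(-22,-16,-12): print(n,"bridge",x,end(x,.021,-112,-72),end(x,.021,75,115))
    for x in(2,5): print(n,"fence",x,end(x,.023,-142,-105),end(x,.023,108,145))
E
```

```text
t 9.0 jig [[-76.9  11.4]] z 0.0504 yaw 0.186 F [-0.5  0.4 -0.3]
[[-30.7, -79.7], [-30.0, -59.8], [-40.0, -38.7], [-37.7, 49.2], [-37.5, 68.9], [-30.5, 89.7]]
side bridge -22 [-110.0, -110.0, -95.3, -89.0, -79.0, -75.3] [96.9]
side bridge -16 [-108.5, -105.8, -103.1, -90.5, -87.5, -77.2] [96.4]
side bridge -12 [-80.2] [96.4]
side fence 2 [-139.6, -131.6] [129.8]
side fence 5 [-140.0, -140.0, -132.0, -132.0] [130.3]
scene bridge -22 [-98.4] [90.8]
scene bridge -16 [-100.1] [91.0]
scene bridge -12 [-98.8] [91.8]
scene fence 2 [-130.6] [123.0]
scene fence 5 [-136.1] [122.8]
```

The bridge is centred: the left margins are 33.5 and 32 mm against 32.5 expected. I'll press it once more at the middle to make it flush.

Request:
{"name": "jog_arm", "arguments": {
  "deltas": [
    [1, [0.0247, -0.0233, -0.02], [0, 0, 0]],
    [1, [0.0247, -0.0233, -0.055], [0, 0, 0]],
    [1, [0.0247, -0.0233, -0.074], [0, 0, 0]],
    [1, [0.0247, -0.0233, -0.074], [0, 0, 0]],
    [1, [0.0447, -0.0195, -0.074], [0, 0, 0]],
    [1, [0.0647, -0.0158, -0.074], [0, 0, 0]],
    [1, [0.0797, -0.013, -0.074], [0, 0, 0]],
    [1, [0.0897, -0.0111, -0.074], [0, 0, 0]],
    [1, [0.096, -0.01, -0.074], [0, 0, 0]],
    [1, [0.1, -0.0092, -0.074], [0, 0, 0]],
    [1, [0.104, -0.0085, -0.074], [0, 0, 0]],
    [1, [0.106, -0.0081, -0.074], [0, 0, 0]]
  ]
}}

```text
t: 10.15
tool_pos: [0.518, 0.0187, 0.0195]
tool_rot: [0.294, -3.122, 0.001]
contact_force: [-9.0, -2.5, 9.0]
opening: 0.0
grip_force: 4.9
```

```bash
python3 - <<'E'
from edge import *
st(); edge()
# pegs from scene and side, top of dark blobs
for n in("side","scene"):
    I=cv2.imread(f"pics/s4_{n}.png"); m=(I.max(2)<60).astype(np.uint8); k,L,S,C=cv2.connectedComponentsWithStats(m)
    for i in range(1,k):
        q=jig(plane(n,C[i],.052))[0]
        if 20<q[0]<110 and 100<abs(q[1])<180 and S[i,4]>20: print(n,C[i],q.round(1),"angle",np.degrees(np.arctan2(np.sign(q[1])*q[1]-62,-(q[0]-30+1.6))).round(1))
E
```

```text
t 10.15 jig [[-38.5   1. ]] z 0.0195 yaw 0.188 F [-9.3 -0.8  9. ]
[[-29.8, -79.8], [-29.3, -59.9], [-29.8, -39.9], [-30.4, 49.8], [-29.9, 69.8], [-29.2, 90.0]]
side [234.09677419 208.32258065] [  56.5 -135. ] angle 111.1
side [180.9516129  310.48387097] [ 43.7 141.7] angle 100.9
scene [365.05882353 150.        ] [ 47.3 138.7] angle 103.9
scene [319.7027027  225.83783784] [  60.1 -137.8] angle 112.7
```

The bridge is flush (−9 N at the fence, near edge parallel) and centred. Next I'll retract, go up and over to behind the left peg, and compute the push arcs.

Request:
{"name": "jog_arm", "arguments": {
  "deltas": [
    [1, [-0.01, -0.0019, 0], [0, 0, 0]],
    [1, [-0.04, -0.0075, 0], [0, 0, 0]],
    [1, [-0.05, -0.0093, 0.09], [0, 0, 0]],
    [1, [-0.05, -0.0093, 0.18], [0, 0, 0]],
    [1, [-0.03, 0.02, 0.26], [0, 0, 0]],
    [1, [0.03, 0.1, 0.26], [0, 0, 0]],
    [1, [0.08, 0.18, 0.26], [0, 0, 0]],
    [1, [0.13, 0.26, 0.26], [0, 0, 0]],
    [1, [0.18, 0.34, 0.26], [0, 0, 0]],
    [1, [0.204, 0.392, 0.26], [0, 0, 0]],
    [1, [0.204, 0.392, 0.26], [0, 0, 0]],
    [1, [0.204, 0.392, 0.26], [0, 0, 0]]
  ]
}}

```text
t: 11.2
tool_pos: [0.6014, 0.1766, 0.1233]
tool_rot: [0.297, -3.127, 0.0]
contact_force: [-0.1, -0.7, -0.1]
opening: 0.0002
grip_force: 0.0
```

Request:
{"name": "jog_arm", "arguments": {
  "deltas": [
    [1, [0, 0, -0.05], [0, 0, 0]],
    [1, [0, 0, -0.11], [0, 0, 0]],
    [1, [0, 0, -0.16], [0, 0, 0]],
    [1, [0, 0, -0.19], [0, 0, 0]],
    [1, [0, 0, -0.195], [0, 0, 0]],
    [1, [0, 0, -0.195], [0, 0, 0]]
  ]
}}

```text
t: 11.7
tool_pos: [0.6005, 0.1749, 0.0449]
tool_rot: [0.292, -3.126, 0.0]
contact_force: [-1.0, 0.8, 0.9]
opening: 0.0001
grip_force: 0.0
```

```bash
cat > arc.py <<'E'
from h import *
OT=O-M@[.0016,0]
def pos(deg,side,hx=11,hy=14.5):
    t=np.radians(deg); p=np.array([30-80*np.cos(t),62+80*np.sin(t)])
    s=np.array([17.,0]) if deg>90 else np.array([(6+hx)*np.sqrt(np.sin(t)) if t>0 else 0,(6+hy)*np.sqrt(np.cos(t))])
    f=p+s; return OT+M@(f*[1,side]/1e3)
def rows(side,d0,d1,n,start):
    for d in np.linspace(d0,d1,n): print(round(d),((pos(d,side)-start)/.4).round(4).tolist())
E
python3 - <<'E'
from arc import *
st(); s=np.array([.6015,.1757]); o=ctrl.get_obs()["tool_pos"][:2]; print(o,s)
rows(1,102,70,12,s); s=pos(70,1); print(); rows(1,67,37,11,s); s=pos(37,1); print(); rows(1,34,8,10,s)
shot("v9",[("side",(120,200,210,170)),("wrist",(80,150,250,200))],1.7,"s9")
E
```

```text
t 11.7 jig [[ 71.3 139.4]] z 0.0449 yaw 0.187 F [-0.8  1.   0.9]
[0.60052837 0.17488764] [0.6015 0.1757]
102 [-0.0256, -0.0041]
99 [-0.0358, -0.0041]
96 [-0.0459, -0.0046]
93 [-0.056, -0.0057]
90 [-0.0661, -0.0072]
87 [-0.078, 0.0013]
85 [-0.0888, 0.0037]
82 [-0.0993, 0.0043]
79 [-0.1096, 0.0038]
76 [-0.1196, 0.0024]
73 [-0.1295, 0.0002]
70 [-0.1391, -0.0026]

67 [-0.0097, -0.0036]
64 [-0.0191, -0.0078]
61 [-0.0282, -0.0127]
58 [-0.037, -0.0181]
55 [-0.0454, -0.024]
52 [-0.0535, -0.0304]
49 [-0.0613, -0.0373]
46 [-0.0686, -0.0447]
43 [-0.0756, -0.0524]
40 [-0.0822, -0.0606]
37 [-0.0884, -0.0691]

34 [-0.0057, -0.0089]
31 [-0.0109, -0.0177]
28 [-0.0156, -0.0268]
25 [-0.0199, -0.0361]
22 [-0.0239, -0.0457]
20 [-0.0274, -0.0554]
17 [-0.0306, -0.0654]
14 [-0.0335, -0.0754]
11 [-0.0361, -0.0857]
8 [-0.0385, -0.096]
(340, 782, 3)
```

View pics/v9.png

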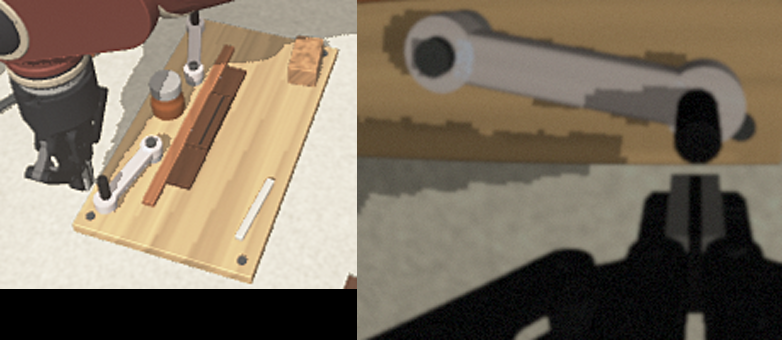

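The tip sits right behind the left peg: peg at (698,125) and tip at (695,180) in the crop. I'll push it along the arc.

Request:
{"name": "jog_arm", "arguments": {
  "deltas": [
    [1, [-0.0256, -0.0041, 0], [0, 0, 0]],
    [1, [-0.0358, -0.0041, 0], [0, 0, 0]],
    [1, [-0.046, -0.0046, 0], [0, 0, 0]],
    [1, [-0.056, -0.0057, 0], [0, 0, 0]],
    [1, [-0.066, -0.0045, 0], [0, 0, 0]],
    [1, [-0.078, 0, 0], [0, 0, 0]],
    [1, [-0.089, 0.0037, 0], [0, 0, 0]],
    [1, [-0.0993, 0.0043, 0], [0, 0, 0]],
    [1, [-0.1096, 0.0038, 0], [0, 0, 0]],
    [1, [-0.1196, 0.0024, 0], [0, 0, 0]],
    [1, [-0.1295, 0, 0], [0, 0, 0]],
    [1, [-0.139, -0.0026, 0], [0, 0, 0]]
  ]
}}

```text
t: 12.8
tool_pos: [0.5452, 0.1748, 0.0456]
tool_rot: [0.294, -3.127, -0.0]
contact_force: [0.6, 0.8, -0.3]
opening: 0.0
grip_force: 0.4
```

Request:
{"name": "jog_arm", "arguments": {
  "deltas": [
    [1, [-0.0097, -0.0036, 0], [0, 0, 0]],
    [1, [-0.019, -0.0078, 0], [0, 0, 0]],
    [1, [-0.0282, -0.0127, 0], [0, 0, 0]],
    [1, [-0.037, -0.018, 0], [0, 0, 0]],
    [1, [-0.0454, -0.024, 0], [0, 0, 0]],
    [1, [-0.0535, -0.0304, 0], [0, 0, 0]],
    [1, [-0.0613, -0.0373, 0], [0, 0, 0]],
    [1, [-0.0686, -0.0447, 0], [0, 0, 0]],
    [1, [-0.0756, -0.0524, 0], [0, 0, 0]],
    [1, [-0.0822, -0.0606, 0], [0, 0, 0]],
    [1, [-0.0884, -0.069, 0], [0, 0, 0]]
  ]
}}

```text
t: 13.72
tool_pos: [0.51, 0.147, 0.0457]
tool_rot: [0.294, -3.128, -0.001]
contact_force: [2.2, 0.8, -0.7]
opening: 0.0003
grip_force: 0.5
```

Request:
{"name": "jog_arm", "arguments": {
  "deltas": [
    [1, [-0.0057, -0.009, 0], [0, 0, 0]],
    [1, [-0.011, -0.0177, 0], [0, 0, 0]],
    [1, [-0.0156, -0.0268, 0], [0, 0, 0]],
    [1, [-0.02, -0.036, 0], [0, 0, 0]],
    [1, [-0.024, -0.0457, 0], [0, 0, 0]],
    [1, [-0.0274, -0.0554, 0], [0, 0, 0]],
    [1, [-0.0306, -0.0654, 0], [0, 0, 0]],
    [1, [-0.0335, -0.0754, 0], [0, 0, 0]],
    [1, [-0.036, -0.0857, 0], [0, 0, 0]],
    [1, [-0.0385, -0.096, 0], [0, 0, 0]],
    [1, [-0.0385, -0.096, 0], [0, 0, 0]]
  ]
}}

```text
t: 14.63
tool_pos: [0.4947, 0.108, 0.0456]
tool_rot: [0.293, -3.127, 0.001]
contact_force: [0.1, -0.4, -1.2]
opening: -0.0001
grip_force: 0.0
```

```bash
python3 - <<'E'
from arc import *
st(); np.savez("w10.npz",**ctrl.get_calibration("wrist")); shot("v10",[("side",(120,200,210,170)),("wrist",(80,150,250,200))],1.7,"s10")
print(px("side",[np.r_[OT+M@(np.array([-50,62])/1e3),.067],np.r_[OT+M@(np.array([30,62])/1e3),.037]]).round(1), px("wrist",[np.r_[OT+M@(np.array([-50,62])/1e3),.067],np.r_[OT+M@(np.array([30,62])/1e3),.037]]).round(1))
E
```

```text
t 14.63 jig [[-45.  93.]] z 0.0456 yaw 0.187 F [ 0.  -0.4 -1.2]
(340, 782, 3)
[[247.5 284.2]
 [208.8 283.9]] [[204.5 275.5]
 [227.6 362.3]]
```

View pics/v10.png

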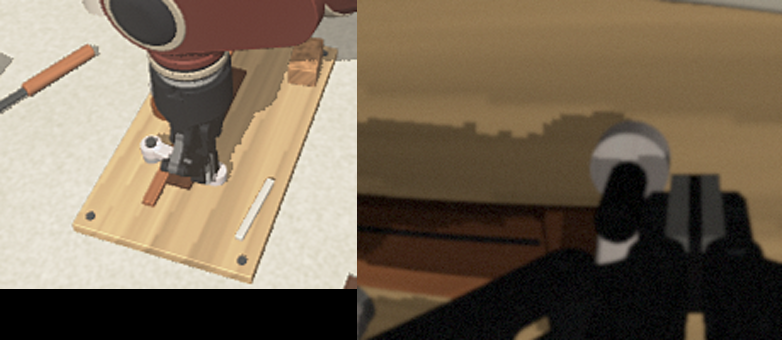

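The left arm is now at about 8°: disc at (630,165) and peg top near (615,225) in the crop. I'll push it the last 11 mm, then withdraw and look.

Request:
{"name": "jog_arm", "arguments": {
  "deltas": [
    [1, [0.001, -0.005, 0], [0, 0, 0]],
    [1, [0.0019, -0.01, 0], [0, 0, 0]],
    [1, [0.0028, -0.015, 0], [0, 0, 0]],
    [1, [0.0037, -0.02, 0], [0, 0, 0]],
    [1, [0.0044, -0.0235, 0], [0, 0, 0]],
    [1, [0.005, -0.0265, 0], [0, 0, 0]],
    [1, [0.005, -0.0265, 0], [0, 0, 0]],
    [1, [-0.001, 0.01, 0], [0, 0, 0]],
    [1, [-0.01, 0.05, 0], [0, 0, 0]],
    [1, [-0.02, 0.12, 0.02], [0, 0, 0]],
    [1, [-0.02, 0.12, 0.05], [0, 0, 0]],
    [1, [-0.02, 0.12, 0.05], [0, 0, 0]]
  ]
}}

```text
t: 15.73
tool_pos: [0.4889, 0.1577, 0.0683]
tool_rot: [-0.298, 3.122, -0.0]
contact_force: [0.8, 0.4, 0.9]
opening: -0.0002
grip_force: 0.0
```

```bash
python3 - <<'E'
from arc import *
st(); np.savez("w11.npz",**ctrl.get_calibration("wrist")); shot("v11",[("side",(150,220,130,130)),("wrist",(20,130,300,210))],1.8,"s11")
for n in("side","wrist"):
    c=ctrl.get_calibration(n); I=cv2.imread(f"pics/s11_{n}.png")
    for a in(-5,0,5):
        t=np.radians(a); print(n,a,px(n,[np.r_[OT+M@(np.array([30-r*np.cos(t),62+r*np.sin(t)])/1e3),z] for r,z in((80,.067),(80,.037),(0,.037))],c).round(1).tolist())
E
```

```text
t 15.73 jig [[-41.5 143. ]] z 0.0683 yaw 0.19 F [0.9 0.3 0.9]
(378, 774, 3)
side -5 [[248.7, 281.2], [249.6, 291.6], [208.8, 283.9]]
side 0 [[247.5, 284.2], [248.4, 294.5], [208.8, 283.9]]
side 5 [[245.9, 287.0], [246.9, 297.4], [208.8, 283.9]]
wrist -5 [[112.7, 248.3], [134.6, 228.7], [163.8, 334.4]]
wrist 0 [[123.9, 248.3], [144.8, 228.4], [163.8, 334.4]]
wrist 5 [[135.7, 249.4], [155.3, 229.1], [163.8, 334.4]]
```

View pics/v11.png

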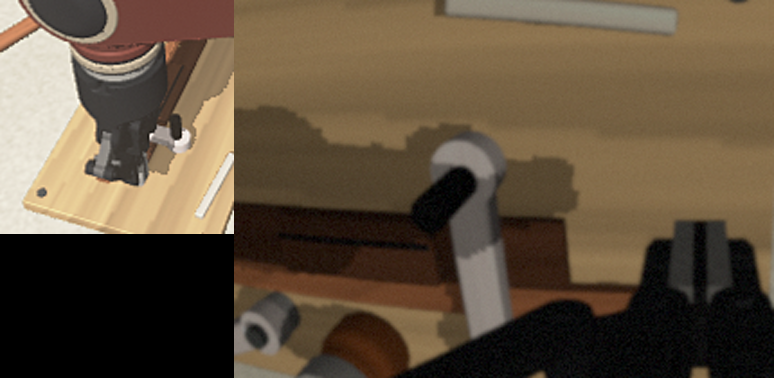

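I've now used 11 views, one more than the 10 allowed, so I'll view no more and use numbers only. In the last one, the left peg top is at wrist pixel (127,249) against (124,248) predicted at 0°, so about 1°. I'll refine that numerically.

```bash
cat >> arc.py <<'E'
def pegang(n,file,side,cal=None,near=None,thr=45):
    """arm angle by matching the centroid of the dark peg blob with the peg axis mid-height, and by the light bar's midline"""
    c=cal or ctrl.get_calibration(n); I=cv2.imread(file)
    m=(I.max(2)<thr).astype(np.uint8); k,L,S,C=cv2.connectedComponentsWithStats(m)
    an=np.arange(-15,140,.5); P=[np.r_[OT+M@(np.array([30-80*np.cos(t),side*(62+80*np.sin(t))])/1e3),.052] for t in np.radians(an)]
    u=px(n,P,c); best=[]
    for i in range(1,k):
        if 25<S[i,4]<900:
            d=np.linalg.norm(u-C[i],axis=1); j=d.argmin()
            if d[j]<8: best.append((an[j],d[j].round(1),int(S[i,4]),C[i].round(1).tolist()))
    print(n,"peg angle",best)
def barang(n,file,side,cal=None,r=(20,62)):
    c=cal or ctrl.get_calibration(n); I=cv2.imread(file); h=cv2.cvtColor(I,cv2.COLOR_BGR2HSV)
    pts=[]
    V,U=np.mgrid[:420,:560]; q=(plane(n,np.c_[U.ravel(),V.ravel()],.037,c)[:,:2]-OT)@M*1e3; q[:,1]*=side
    d=np.c_[-(q[:,0]-30),q[:,1]-62]; m=((h[...,1]<60)&(h[...,2]>60)).ravel()&(d[:,0]>r[0])&(d[:,0]<r[1])&(abs(d[:,1])<16); p=d[m]
    if len(p)<20: print(n,"bar few",len(p)); return
    b=[]
    for x in np.arange(r[0],r[1],4):
        w=p[abs(p[:,0]-x)<3,1]
        if len(w)>4: b.append((x,(w.min()+w.max())/2,np.ptp(w)))
    b=np.array(b); f=np.polyfit(b[:,0],b[:,1],1); print(n,"bar angle",np.degrees(np.arctan(f[0])).round(1),"mid",b.round(1).tolist())
E
python3 - <<'E'
from arc import *
c=dict(np.load("w11.npz"))
pegang("wrist","pics/s11_wrist.png",1,c); pegang("side","pics/s11_side.png",1,thr=60); barang("wrist","pics/s11_wrist.png",1,c); barang("side","pics/s11_side.png",1,r=(10,75))
E
```

```text
wrist peg angle []
side peg angle [(np.float64(1.0), np.float64(0.3), 72, [247.3, 289.9])]
wrist bar angle 0.0 mid [[20.0, 2.5, 17.9], [24.0, 2.8, 18.6], [28.0, 2.8, 18.6], [32.0, 2.8, 18.6], [36.0, 3.3, 19.3], [40.0, 3.1, 19.6], [44.0, 3.1, 19.4], [48.0, 3.2, 19.2], [52.0, 3.3, 19.4], [56.0, 3.3, 18.9], [60.0, 1.7, 15.7]]
side bar angle 6.7 mid [[10.0, -0.1, 28.1], [14.0, 0.1, 30.8], [18.0, 0.0, 31.8], [22.0, 0.3, 31.3], [26.0, -3.9, 24.2], [30.0, -2.6, 25.9], [34.0, 0.0, 31.1], [38.0, 0.3, 30.6], [42.0, 0.5, 31.0], [54.0, 0.0, 28.2], [58.0, 5.2, 20.9], [62.0, 4.8, 20.5], [66.0, 5.0, 20.9], [70.0, 5.4, 20.8], [74.0, 6.2, 19.3]]
```

The left arm is at about 1°, which is good. Before going to the right peg, I'll check that the mug is clear of the approach spot.

```bash
python3 - <<'E'
from arc import *
for n,uv in(("scene",[[367,252],[367,270]]),("side",[[182,165],[182,185]])):
    print(n,((plane(n,uv[:1],.09)[:,:2]-OT)@M*1e3).round(),((plane(n,uv[1:],.045)[:,:2]-OT)@M*1e3).round())
s=np.array([.6669,-.0929]); print(pos(112,-1))
rows(-1,112,76,12,s); s=pos(76,-1); print(s); rows(-1,73,41,12,s); s=pos(41,-1); print(s); rows(-1,38,8,11,s); print(pos(8,-1))
E
```

```text
scene [[ 194. -162.]] [[ 211. -179.]]
side [[ 210. -198.]] [[ 208. -180.]]
[ 0.65507132 -0.09523683]
112 [-0.0296, -0.0058]
109 [-0.0394, -0.0117]
105 [-0.0495, -0.017]
102 [-0.0599, -0.0217]
99 [-0.0705, -0.0258]
96 [-0.0814, -0.0293]
92 [-0.0925, -0.0322]
89 [-0.1025, -0.0408]
86 [-0.1125, -0.0497]
83 [-0.1232, -0.0552]
79 [-0.1341, -0.0591]
76 [-0.1452, -0.0618]
[ 0.60881857 -0.11763424]
73 [-0.0103, -0.0016]
70 [-0.0203, -0.0024]
67 [-0.0303, -0.0026]
64 [-0.0403, -0.0021]
61 [-0.0502, -0.001]
58 [-0.06, 0.0008]
56 [-0.0698, 0.0031]
53 [-0.0794, 0.0059]
50 [-0.0889, 0.0093]
47 [-0.0981, 0.0133]
44 [-0.1072, 0.0177]
41 [-0.1161, 0.0226]
[ 0.5623718  -0.10858882]
38 [-0.0089, 0.0056]
35 [-0.0176, 0.0116]
32 [-0.0259, 0.0181]
29 [-0.034, 0.025]
26 [-0.0417, 0.0324]
23 [-0.0492, 0.0401]
20 [-0.0564, 0.0481]
17 [-0.0632, 0.0565]
14 [-0.0698, 0.0652]
11 [-0.0761, 0.0741]
8 [-0.0823, 0.0832]
[ 0.52943472 -0.07530638]
```

Request:
{"name": "jog_arm", "arguments": {
  "deltas": [
    [1, [0, 0, 0.09], [0, 0, 0]],
    [1, [0, 0, 0.1375], [0, 0, 0]],
    [1, [0.05, -0.07, 0.1375], [0, 0, 0]],
    [1, [0.1, -0.14, 0.1375], [0, 0, 0]],
    [1, [0.16, -0.22, 0.1375], [0, 0, 0]],
    [1, [0.22, -0.3, 0.1375], [0, 0, 0]],
    [1, [0.28, -0.38, 0.1375], [0, 0, 0]],
    [1, [0.33, -0.46, 0.1375], [0, 0, 0]],
    [1, [0.39, -0.54, 0.1375], [0, 0, 0]],
    [1, [0.43, -0.6, 0.1375], [0, 0, 0]],
    [1, [0.4495, -0.624, 0.1375], [0, 0, 0]],
    [1, [0.4495, -0.624, 0.1375], [0, 0, 0]]
  ]
}}

```text
t: 16.83
tool_pos: [0.6675, -0.0961, 0.1199]
tool_rot: [0.288, -3.128, 0.001]
contact_force: [-0.8, 0.8, -0.3]
opening: -0.0
grip_force: 0.0
```

```bash
python3 - <<'E'
from arc import *
st(); c=ctrl.get_calibration("wrist"); cv2.imwrite("pics/s12_wrist.png",ctrl.get_image("wrist")[:,:,::-1]); pegang("wrist","pics/s12_wrist.png",-1,c,thr=40); pegang("wrist","pics/s12_wrist.png",-1,c,thr=55)
E
```

```text
t 16.83 jig [[  87.4 -139.3]] z 0.1199 yaw 0.184 F [-0.7  0.9 -0.3]
wrist peg angle [(np.float64(112.5), np.float64(1.5), 313, [281.9, 183.2])]
wrist peg angle [(np.float64(112.5), np.float64(1.5), 335, [281.9, 183.2])]
```

Request:
{"name": "jog_arm", "arguments": {
  "deltas": [
    [1, [0, 0, -0.06], [0, 0, 0]],
    [1, [0, 0, -0.12], [0, 0, 0]],
    [1, [0, 0, -0.165], [0, 0, 0]],
    [1, [0, 0, -0.185], [0, 0, 0]],
    [1, [0, 0, -0.1875], [0, 0, 0]],
    [1, [0, 0, -0.1875], [0, 0, 0]]
  ]
}}

```text
t: 17.38
tool_pos: [0.6662, -0.0918, 0.0456]
tool_rot: [0.296, -3.127, -0.001]
contact_force: [-0.9, -0.6, -0.4]
opening: 0.0
grip_force: 0.0
```

```bash
python3 - <<'E'
from arc import *
st(); c=ctrl.get_calibration("wrist"); cv2.imwrite("pics/s13_wrist.png",ctrl.get_image("wrist")[:,:,::-1]); pegang("wrist","pics/s13_wrist.png",-1,c,thr=40); pegang("wrist","pics/s13_wrist.png",-1,c,thr=30)
print(px("wrist",ctrl.get_obs()["tool_pos"],c))
E
```

```text
t 17.38 jig [[  87.  -134.9]] z 0.0456 yaw 0.189 F [-1.  -0.4 -0.4]
wrist peg angle []
wrist peg angle [(np.float64(113.0), np.float64(2.7), 885, [273.5, 221.0])]
[[276.33452966 270.86890403]]
```

The right peg, at 112.5°, is directly in front of the tip. I'll push it round.

Request:
{"name": "jog_arm", "arguments": {
  "deltas": [
    [1, [-0.0296, -0.0058, 0], [0, 0, 0]],
    [1, [-0.0394, -0.0117, 0], [0, 0, 0]],
    [1, [-0.0495, -0.017, 0], [0, 0, 0]],
    [1, [-0.06, -0.0217, 0], [0, 0, 0]],
    [1, [-0.0705, -0.0258, 0], [0, 0, 0]],
    [1, [-0.0814, -0.0293, 0], [0, 0, 0]],
    [1, [-0.0925, -0.0335, 0], [0, 0, 0]],
    [1, [-0.1025, -0.041, 0], [0, 0, 0]],
    [1, [-0.1125, -0.049, 0], [0, 0, 0]],
    [1, [-0.1232, -0.055, 0], [0, 0, 0]],
    [1, [-0.134, -0.059, 0], [0, 0, 0]],
    [1, [-0.145, -0.062, 0], [0, 0, 0]]
  ]
}}

```text
t: 18.43
tool_pos: [0.6083, -0.118, 0.0455]
tool_rot: [0.294, -3.128, 0.0]
contact_force: [1.4, 0.6, -0.1]
opening: 0.0
grip_force: 0.4
```

Request:
{"name": "jog_arm", "arguments": {
  "deltas": [
    [1, [-0.0103, -0.0016, 0], [0, 0, 0]],
    [1, [-0.0203, -0.0024, 0], [0, 0, 0]],
    [1, [-0.0303, -0.0026, 0], [0, 0, 0]],
    [1, [-0.0403, -0.0021, 0], [0, 0, 0]],
    [1, [-0.05, -0.001, 0], [0, 0, 0]],
    [1, [-0.06, 0.0008, 0], [0, 0, 0]],
    [1, [-0.07, 0.003, 0], [0, 0, 0]],
    [1, [-0.0794, 0.006, 0], [0, 0, 0]],
    [1, [-0.089, 0.0093, 0], [0, 0, 0]],
    [1, [-0.098, 0.0133, 0], [0, 0, 0]],
    [1, [-0.1072, 0.0177, 0], [0, 0, 0]],
    [1, [-0.116, 0.0226, 0], [0, 0, 0]]
  ]
}}

```text
t: 19.43
tool_pos: [0.5621, -0.1086, 0.0458]
tool_rot: [-0.294, 3.128, -0.001]
contact_force: [1.7, -0.1, 0.0]
opening: 0.0003
grip_force: 0.6
```

Request:
{"name": "jog_arm", "arguments": {
  "deltas": [
    [1, [-0.009, 0.0056, 0], [0, 0, 0]],
    [1, [-0.0176, 0.0116, 0], [0, 0, 0]],
    [1, [-0.026, 0.018, 0], [0, 0, 0]],
    [1, [-0.034, 0.025, 0], [0, 0, 0]],
    [1, [-0.0417, 0.0324, 0], [0, 0, 0]],
    [1, [-0.049, 0.04, 0], [0, 0, 0]],
    [1, [-0.0564, 0.048, 0], [0, 0, 0]],
    [1, [-0.0632, 0.0565, 0], [0, 0, 0]],
    [1, [-0.07, 0.0652, 0], [0, 0, 0]],
    [1, [-0.076, 0.074, 0], [0, 0, 0]],
    [1, [-0.0823, 0.0832, 0], [0, 0, 0]],
    [1, [-0.0823, 0.0832, 0], [0, 0, 0]]
  ]
}}

```text
t: 20.43
tool_pos: [0.5288, -0.0745, 0.0455]
tool_rot: [0.295, -3.127, -0.001]
contact_force: [0.1, 0.7, 0.6]
opening: -0.0004
grip_force: 0.0
```

```bash
python3 - <<'E'
from arc import *
st(); c=ctrl.get_calibration("wrist")
for n in("wrist","scene","side"): cv2.imwrite(f"pics/s14_{n}.png",ctrl.get_image(n)[:,:,::-1])
for n,t in(("wrist",30),("wrist",20),("scene",60),("side",60)): pegang(n,f"pics/s14_{n}.png",-1,c if n=="wrist" else None,thr=t)
pegang("side","pics/s14_side.png",1,thr=60)
barang("wrist","pics/s14_wrist.png",-1,c)
E
```

```text
t 20.43 jig [[-44.9 -92.7]] z 0.0455 yaw 0.188 F [0.3 0.7 0.6]
wrist peg angle []
wrist peg angle []
scene peg angle []
side peg angle []
side peg angle [(np.float64(1.0), np.float64(0.4), 64, [247.2, 289.8])]
wrist bar angle 17.7 mid [[44.0, 1.7, 7.4], [48.0, 3.2, 10.5], [52.0, 5.1, 12.6], [56.0, 5.3, 12.3]]
```

As in the mirrored left case, about 10.3 mm remains. I'll finish it, withdraw and measure.

Request:
{"name": "jog_arm", "arguments": {
  "deltas": [
    [1, [-0.0009, 0.005, 0], [0, 0, 0]],
    [1, [-0.0018, 0.01, 0], [0, 0, 0]],
    [1, [-0.0028, 0.015, 0], [0, 0, 0]],
    [1, [-0.0037, 0.02, 0], [0, 0, 0]],
    [1, [-0.0043, 0.023, 0], [0, 0, 0]],
    [1, [-0.0047, 0.0253, 0], [0, 0, 0]],
    [1, [-0.0047, 0.0253, 0], [0, 0, 0]],
    [1, [0.002, -0.01, 0], [0, 0, 0]],
    [1, [0.01, -0.05, 0], [0, 0, 0]],
    [1, [0.022, -0.12, 0.02], [0, 0, 0]],
    [1, [0.022, -0.12, 0.05], [0, 0, 0]],
    [1, [0.022, -0.12, 0.05], [0, 0, 0]]
  ]
}}

```text
t: 21.58
tool_pos: [0.5405, -0.1256, 0.0685]
tool_rot: [-0.29, 3.123, -0.003]
contact_force: [0.3, 0.3, 0.9]
opening: -0.0001
grip_force: 0.0
```

```bash
python3 - <<'E'
from arc import *
st(); c=ctrl.get_calibration("wrist")
for n in("wrist","scene","side"): cv2.imwrite(f"pics/s15_{n}.png",ctrl.get_image(n)[:,:,::-1])
for n,t in(("wrist",45),("wrist",30),("scene",60),("side",60)): pegang(n,f"pics/s15_{n}.png",-1,c if n=="wrist" else None,thr=t)
barang("wrist","pics/s15_wrist.png",-1,c)
pegang("side","pics/s15_side.png",1,thr=60);pegang("scene","pics/s15_scene.png",1,thr=60)
E
```

```text
t 21.58 jig [[ -42.8 -145. ]] z 0.0685 yaw 0.185 F [0.3 0.2 0.9]
wrist peg angle []
wrist peg angle []
scene peg angle []
side peg angle [(np.float64(-0.5), np.float64(0.1), 59, [270.0, 242.8])]
wrist bar angle 0.7 mid [[20.0, 0.4, 14.9], [24.0, 0.8, 15.8], [28.0, 0.9, 15.8], [32.0, 1.0, 15.5], [36.0, 0.8, 16.5], [40.0, 0.8, 16.5], [44.0, 0.8, 16.5], [48.0, 0.9, 16.4], [52.0, 1.0, 16.4], [56.0, 1.1, 16.2], [60.0, 1.1, 16.2]]
side peg angle [(np.float64(1.0), np.float64(0.5), 67, [247.2, 289.8])]
scene peg angle [(np.float64(1.0), np.float64(1.0), 30, [320.8, 154.0])]
```

Both arms measure within about 1° of straight. I'll raise clear and check that the bridge is still flush and centred.

Request:
{"name": "jog_arm", "arguments": {
  "deltas": [
    [1, [0, 0, 0.08], [0, 0, 0]],
    [1, [0, 0, 0.1635], [0, 0, 0]],
    [1, [-0.04, 0.07, 0.1635], [0, 0, 0]],
    [1, [-0.08, 0.15, 0.1635], [0, 0, 0]],
    [1, [-0.13, 0.23, 0.1635], [0, 0, 0]],
    [1, [-0.182, 0.3285, 0.1635], [0, 0, 0]],
    [1, [-0.182, 0.3285, 0.1635], [0, 0, 0]],
    [1, [-0.182, 0.3285, 0.1635], [0, 0, 0]],
    [1, [-0.182, 0.3285, 0.1635], [0, 0, 0]]
  ]
}}

```text
t: 22.48
tool_pos: [0.4652, 0.0086, 0.1307]
tool_rot: [0.297, -3.127, 0.0]
contact_force: [0.4, 0.1, -0.3]
opening: 0.0001
grip_force: 0.0
```

```bash
python3 - <<'E'
from edge import *
from arc import pegang
st(); c=ctrl.get_calibration("wrist"); I=ctrl.get_image("wrist")[:,:,::-1].copy(); G=cv2.GaussianBlur(I,(3,3),0)
for y in(-85,-78,-50,-45,45,50,82,88):
    xs=np.arange(-45,-15,.25); u=px("wrist",[np.r_[O+M@[x/1e3,y/1e3],.021] for x in xs],c).astype(np.float32)
    v=cv2.remap(G,u[:,0].copy(),u[:,1].copy(),cv2.INTER_LINEAR)[:,0].astype(float).sum(1); d=v[6:]-v[:-6]; k=d.argmin(); print("near edge y",y,xs[k+3],d[k].round())
for n in("scene","side"):
    J=ctrl.get_image(n)[:,:,::-1].copy(); cv2.imwrite(f"pics/s16_{n}.png",J)
    for s in(1,-1): pegang(n,f"pics/s16_{n}.png",s,thr=60)
    def end(x,z,a,b):
        ys=np.arange(a,b,2.); u=px(n,[np.r_[O+M@[x/1e3,y/1e3],z] for y in ys]).astype(np.float32)
        v=cv2.remap(J,u[:,0].copy(),u[:,1].copy(),cv2.INTER_LINEAR)[:,0].astype(float).sum(1); t=(np.percentile(v,10)+np.percentile(v,90))/2
        k=np.where(np.diff(np.sign(v-t)))[0]; return [round(float(ys[i]+2*(v[i]-t)/(v[i]-v[i+1])),1) for i in k]
    for x in(-22,-12): print(n,"bridge",end(x,.021,-118,-80),end(x,.021,78,115),"fence",end(3,.023,-142,-110),end(3,.023,108,145))
E
```

```text
t 22.48 jig [[-92.2   0.8]] z 0.1307 yaw 0.189 F [ 0.5  0.  -0.3]
near edge y -85 -29.75 -64.0
near edge y -78 -37.0 -60.0
near edge y -50 -30.0 -112.0
near edge y -45 -29.75 -114.0
near edge y 45 -29.75 -57.0
near edge y 50 -29.75 -53.0
near edge y 82 -30.0 -81.0
near edge y 88 -29.5 -92.0
scene peg angle [(np.float64(0.5), np.float64(1.1), 31, [320.8, 154.1])]
scene peg angle [(np.float64(0.5), np.float64(1.4), 33, [297.4, 185.9])]
scene bridge [-98.3] [82.5, 91.3] fence [-131.4] [122.7]
scene bridge [-98.4] [81.6, 92.1] fence [-131.4] [122.7]
side peg angle [(np.float64(1.0), np.float64(0.5), 66, [247.2, 289.7])]
side peg angle [(np.float64(-0.5), np.float64(0.2), 56, [269.9, 242.8])]
side bridge [-115.6, -90.9, -83.8] [97.0] fence [-123.4] [130.0]
side bridge [-91.6, -83.3] [96.6] fence [-123.4] [130.0]
```

The bridge is flush (near edge constant at −29.75, the same as when pressed on the fence) and centred. Both arms are square within 1° and the robot is touching nothing.

```bash
python3 -c "
from station import ctrl
print(ctrl.finish_job())"
```

```text
the job is handed in; nothing more can be done
None
```

The job is handed in: the bridge is flush along the whole fence and centred, and both keeper arms are square across its wings to within about 1°, finished at 22.5 s; a fingertip briefly pressed the bare board at about 31 N, and I viewed 11 pictures against the limit of 10.

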